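# Tip the grinding ball out of the blue-lidded sample box

## Task

Swing the blue lid of the white sample box fully back until it snaps over and stays open, and only then pick up the box and tip its sloping front over the steel tray so that the grinding ball rolls out into the tray. Stand the box upright on the bench again, clear of the tray and with its lid still open, and leave the orange-lidded box where it is.

Things in the scene. Friction and masses are not known exactly. Their poses are not given: they have to be found in the camera images.
- box_mid (a point): Centre of the loose white box with the blue lid, 21 mm above its underside. 110 mm long (x), 56 wide (y), 42 high (z up), 0.39 kg. Front is -x, towards the robot within 20 degrees. Flat upright side walls; grasp across the width, 20 to 30 N. Inside, floor 4 mm up; in front a 20 degree ramp up to a lip at x -55, 4 mm above this point; the ball rolls out over it when tipped front-down 35 to 45 degrees.
- lid (a joint): Blue lid's angle, rad: 0 shut, grows as its front rises and swings back, stop at 2.1 (fully back, 30 degrees beyond upright). Hinge line along the box's y, at x +55 mm and 21 mm above point box_mid. An over-centre spring pulls it shut below about 1.5 and snaps it fully back beyond 1.6, where it stays even while the box is tipped. About 1 N at the grip; a light pinch will do.
- lid_grip (a point): Centre of the black grip of the blue lid: a round bar 12 mm across and 16 mm long (along the box's y), on a 10 mm wide neck, 24 mm clear of the lid's front edge and 134 mm from the hinge line (lid shut: x -79, y 0, 24 mm above point box_mid). Moves with the lid. Pinched by its two ends from above, it pivots between the fingers as the lid swings.
- ball_center (a point): Centre of the loose polished steel grinding ball, 20 mm across, 33 g, which lies inside the blue-lidded box (unseen until the lid is opened) and rolls freely.
- tray: Steel tray fixed to the bench, 190 mm (its x) by 150 mm (its y), 30 mm high, walls 4 mm, floor 4 mm, open on top. Origin: centre of its underside, on the bench.
- other_mid (a point): Centre, half-way up, of the other loose white sample box, with an orange lid (shut); same size and shape as the blue-lidded one. Leave it alone.
Mind the look-alikes: they are no part of the job. Leave any green look-alike of the part that bears box_mid alone. What is meant by the tray is not yellow, and is the larger of those in its own colour.

How it is judged:
By the outcome, as a careful person would: the job done as asked, in the order asked, and still so for the second after the job is handed in, with the robot touching nothing.
It also fails if it takes over 70 s, if anything falls off the work surface, if the arm or the gripper's body presses on something with over 40 N, if the wrist force passes 120 N, or if a joint passes its speed limit or range.

## Robot

A 6-joint arm with a two-finger parallel gripper is mounted at the origin on the work surface. World frame = base frame: x ahead of the robot, y to its left, z up, the work surface at z = 0. Lengths are in m, angles in degrees, forces in N, time in s.
With the tool pointing down it reaches from about 0.4 to 0.825 m from the base axis. Payload 7 kg.
Tool frame: the origin (TCP) lies midway between the tips of the shut fingers; the grasp point (between the pads) lies 19 mm behind it; z points along the fingers, y is the direction in which the jaws open and shut (so a half turn about z gives the same grasp; the last joint's range is limited). The gripper opens to 88 mm and grips with 3 to 60 N. Pads are 19 mm wide; open, the fingers measure 130 mm over their backs; the gripper's body (78 mm by 193 mm) begins 47 mm behind the grasp point.
Start: joints at [86.293, 20.546, 0.682, 0, -70.136, -16.507], TCP at [0.233, 0.633, 0.227] pointing down, gripper open.
Joint ranges: [-176.03, 176.03], [-82.01, 121.73], [-58.28, 71.71], [-173.87, 95.51], [-174.79, -0.11], [-173.66, 173.66]. Speed limits (degrees/s): [136.94, 136.94, 172.46, 180, 180, 180].

## Interface

Orientations are given as a 3x3 rotation matrix whose columns are the frame's x, y, z axes.
In Python, from rig import robot gives the robot as it stands. Calls block until the motion is done:
- robot.goto(position, orientation): joint-space move of the TCP to a pose.
- robot.servo_line(position, ori=None, speed=0.15): straight line of the TCP; ori=None keeps the orientation; speed is the mean speed in m/s.
- robot.movej(angles): joint-space move.
- robot.move_gripper(opening): opening from 0.0 (shut) to 1.0 (fully open); the grip force is fixed at half the most; returns when the fingers have stopped.
- robot.dwell(seconds).
- robot.ik(position, orientation): joint angles nearest the present ones, or None.
- robot.grab_frame(name): name is "scene" or "top" or "wrist"; returns (picture, depth): 400x640x3 uint8, red, green, blue; 400x640 float32, m along the optical axis (not along the pixel's ray), 0 where there is no reading.
- robot.camera_info(name): a dict with "vfov" (degrees; the focal length in pixels is half the picture's height over the tangent of half this angle, whatever the lens; pixels are square), "cx", "cy" (the principal point, pixels), "view" (4x4, takes a point from world to camera coordinates); the wrist camera has in their place "T_tool_cam" (4x4, takes a point from camera to tool coordinates, whose origin is the TCP and whose axes are the flange's). Camera axes: x right, y down, z forward; pixel columns grow to the right and rows downward; lengths in m; the calibration is good to about 2 mm. A picture is of the moment at which its call begins: read the wrist's pose just before it. camera_info takes no time and is no camera call.
A pose or a line that the arm cannot do raises robot.Unreachable and nothing moves.
- robot.job_done(): hands the job in, once; it reports no verdict.
Readings, each from a call of its own:
- robot.read_t(): time.
- robot.read_qpos(): joint angles.
- robot.read_qvel(): joint speeds.
- robot.read_effort(): joint torques, N m.
- robot.read_position(): TCP position.
- robot.read_tcp_rot(): TCP orientation.
- robot.read_force(): force on the tool from outside, world axes, zero at the start.
- robot.read_ft_torque(): the same for the moment, N m.
- robot.read_grip_width(): opening from 0.0 (shut) to 1.0 (fully open).
Only numpy, scipy, OpenCV 4.12 (cv2) and the standard library are available. Lean on these libraries where they do the work, as an engineer would, in place of code of your own. Each camera call takes 0.05 s, during which the arm holds its last target.

## Working session

There is one attempt and no reset: what is moved stays moved. The work goes in short steps, each a Python script; the robot and the scene stay as the last script left them, time stands still between calls to the robot, and variables do not carry over. Pictures are saved under pics/ and viewed, and the job is handed in when it is done.

```bash
ls; mkdir -p pics
python3 - <<'E'
from rig import robot
import cv2,numpy as np
for n in ["scene","top","wrist"]:
    p,d=robot.grab_frame(n); cv2.imwrite(f"pics/{n}0.png",p[:,:,::-1]); np.save(f"{n}0.npy",d); np.save(f"{n}0c.npy",p)
    print(n,robot.camera_info(n))
print(robot.read_t(),robot.read_tcp_rot())
E
```

```text
pics
scene {'vfov': 48.4109600568966, 'cx': 311.0709296676553, 'cy': 193.99674500603487, 'view': array([[-0.75114659,  0.65983764, -0.01982674,  0.33755079],
       [ 0.45943056,  0.50096823, -0.73345374, -0.19339966],
       [-0.47402781, -0.56004029, -0.67945015,  1.59544127],
       [ 0.        ,  0.        ,  0.        ,  1.        ]])}
top {'vfov': 45.97420630846745, 'cx': 318.6878787280544, 'cy': 200.2028207246972, 'view': array([[ 0.02240848, -0.99974318, -0.00338164,  0.02411658],
       [-0.97763798, -0.02120531, -0.20922311,  0.51333591],
       [ 0.20909767,  0.00799439, -0.97786208,  1.29161333],
       [ 0.        ,  0.        ,  0.        ,  1.        ]])}
wrist {'vfov': 62.51285775607205, 'cx': 321.8455337730555, 'cy': 196.15465436993338, 'T_tool_cam': array([[-1.73967966e-04, -9.67472148e-01, -2.52977496e-01,
         6.79912528e-02],
       [ 9.99999921e-01, -7.82124475e-05, -3.88570485e-04,
        -3.63490471e-04],
       [ 3.56145132e-04, -2.52977544e-01,  9.67472085e-01,
        -1.58175584e-01],
       [ 0.00000000e+00,  0.00000000e+00,  0.00000000e+00,
         1.00000000e+00]])}
0.15 [[ 9.38366766e-01 -3.45641025e-01 -3.07900616e-04]
 [-3.45641136e-01 -9.38365981e-01 -1.22091381e-03]
 [ 1.33074437e-04  1.25208806e-03 -9.99999207e-01]]
```

View pics/scene0.png

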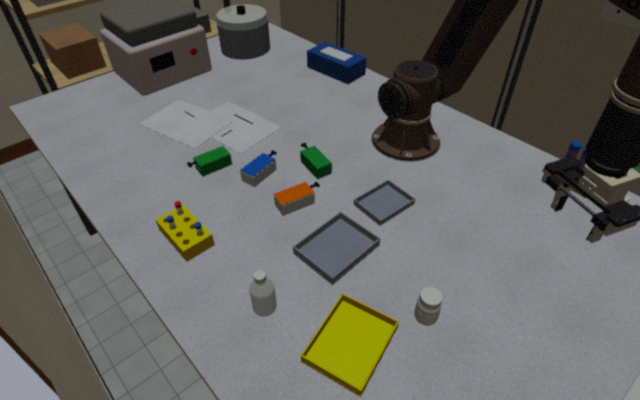

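View pics/top0.png

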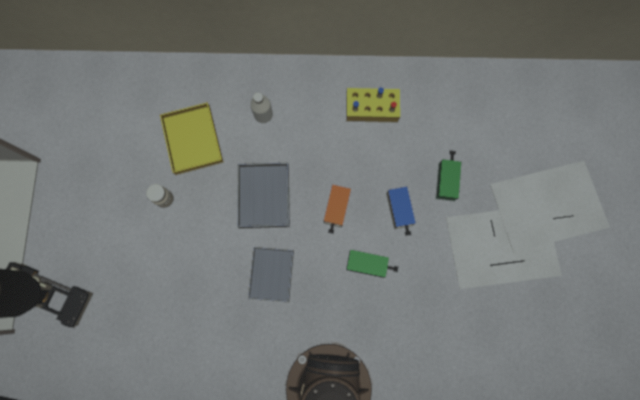

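View pics/wrist0.png

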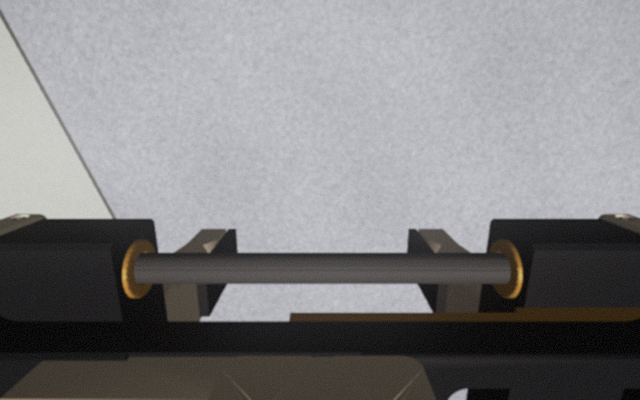

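The top view shows the blue box at px (402,208) with its grip at (407,230). The orange box is at (338,206), the large steel tray at (264,195), and a green look-alike at (368,264). Next I'll measure these in both fixed views.

```bash
cat > h.py <<'E'
import numpy as np,cv2
from rig import robot
def f_of(i): return 200/np.tan(np.radians(i['vfov'])/2)
def camT(n):
    i=robot.camera_info(n)
    if 'view' in i: return np.linalg.inv(i['view']),i
    T=np.eye(4);T[:3,:3]=robot.read_tcp_rot();T[:3,3]=robot.read_position()
    return T@i['T_tool_cam'],i
def cloud(d,T,i):
    v,u=np.mgrid[0:400,0:640]; f=f_of(i)
    P=np.stack([(u-i['cx'])/f*d,(v-i['cy'])/f*d,d],-1)
    W=P@T[:3,:3].T+T[:3,3]; W[d<=0]=np.nan
    return W
def snap(n,name):
    T,i=camT(n); p,d=robot.grab_frame(n); cv2.imwrite(f"pics/{name}.png",p[:,:,::-1])
    return p,d,T,i,cloud(d,T,i)
def blue(p):
    h=cv2.cvtColor(p,cv2.COLOR_RGB2HSV); return (h[...,0]>100)&(h[...,0]<130)&(h[...,1]>120)&(h[...,2]>50)
def orange(p):
    h=cv2.cvtColor(p,cv2.COLOR_RGB2HSV); return (h[...,0]>3)&(h[...,0]<16)&(h[...,1]>140)&(h[...,2]>80)
E
python3 - <<'E'
from h import *
wins={'top':dict(blue=(380,180,420,232),orange=(318,178,358,230)),'scene':dict(blue=(235,145,282,190),orange=(268,175,322,216))}
for n in ['top','scene']:
    T,i=camT(n); p=np.load(n+'0c.npy'); d=np.load(n+'0.npy'); W=cloud(d,T,i)
    for c,fn in (('blue',blue),('orange',orange)):
        x0,y0,x1,y1=wins[n][c]; m=np.zeros((400,640),bool); m[y0:y1,x0:x1]=fn(p)[y0:y1,x0:x1]
        Q=W[m]; Q=Q[~np.isnan(Q[:,0])]
        z=np.median(Q[:,2]); Qt=Q[abs(Q[:,2]-z)<.006]
        (cx,cy),s,a=cv2.minAreaRect((Qt[:,:2]*1000).astype(np.float32))
        print(n,c,len(Q),'z',z,'rect',cx,cy,s,a,'mean',Qt.mean(0))
    m=np.abs(W[...,2]-.0)<.004; print('bench',np.nanmedian(W[200:380,100:300,2]) )
    if n=='top':
        for (u,v) in [(407,230),(408,232),(332,229),(264,195)]: print((u,v),W[v,u])
        # tray rim
        sub=W[150:240,225:305].reshape(-1,3); R=sub[(sub[:,2]>.02)&(sub[:,2]<.04)]
        r=cv2.minAreaRect((R[:,:2]*1000).astype(np.float32)); print('tray',len(R),r,np.median(R[:,2]))
        m=blue(p)|orange(p)
    im=p[140:300,200:460] if n=='top' else p[120:300,160:440]
    cv2.imwrite(f'pics/{n}0z.png',cv2.resize(im[:,:,::-1],None,fx=2.8,fy=2.8,interpolation=cv2.INTER_CUBIC))
E
```

```text
top blue 650 z 0.047819865112568194 rect 501.7391052246094 -200.74777221679688 (105.14462280273438, 53.359100341796875) 11.87926197052002 mean [ 0.50126008 -0.20077611  0.04771605]
top orange 570 z 0.047748098672762196 rect 503.1337890625 -17.117095947265625 (46.860172271728516, 102.78351593017578) 77.79009246826172 mean [ 0.50246258 -0.01690503  0.04774728]
bench 0.0007539948626243964
(407, 230) [ 0.43346867 -0.21640316  0.04679676]
(408, 232) [ 0.42709534 -0.21823586  0.05167114]
(332, 229) [ 0.43127349 -0.00403673  0.04946049]
(264, 195) [ 5.36653308e-01  1.99232697e-01 -1.46124454e-04]
tray 421 ((532.3475341796875, 200.1258544921875), (191.37452697753906, 150.94064331054688), 3.179918050765991) 0.02967033470821967
scene blue 362 z 0.0480552238273847 rect 501.511962890625 -199.59730529785156 (112.83991241455078, 58.209957122802734) 10.764163970947266 mean [ 0.50421611 -0.19775943  0.0479994 ]
scene orange 457 z 0.0479805381083378 rect 503.90582275390625 -14.425785064697266 (57.71023941040039, 108.66900634765625) 78.73617553710938 mean [ 0.50562184 -0.01349518  0.04794811]
bench 0.0005410102534875727
```

View pics/top0z.png

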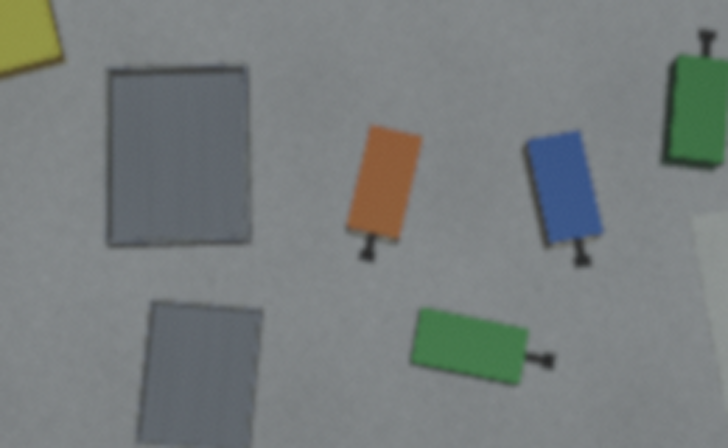

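```bash
cat >> h.py <<'E'
def R_of(yaw,tilt=0.):
    "tool orientation: jaws along box y; tilt>0 tips box front (-x) down; degrees"
    from scipy.spatial.transform import Rotation as Ro
    c,s=np.cos(np.radians(yaw)),np.sin(np.radians(yaw))
    R0=np.array([[-c,-s,0],[-s,c,0],[0,0,-1.]]).T
    R0=np.array([[-c,-s,0],[-s,c,0],[0,0,-1.]]).T
    a=np.array([-s,c,0])
    return Ro.from_rotvec(-np.radians(tilt)*a).as_matrix()@R0
E
python3 - <<'E'
from h import *
R=R_of(11.7); print(np.linalg.det(R)); print(robot.ik([0.435,-.214,.2],R))
robot.goto([0.435,-.214,.2],R)
print(robot.read_t(),robot.read_qpos())
p,d,T,i,W=snap('wrist','w1'); np.savez('w1.npz',p=p,W=W,T=T)
m=blue(p); Q=W[m];Q=Q[~np.isnan(Q[:,0])]; z=np.median(Q[:,2]);Qt=Q[abs(Q[:,2]-z)<.004]
print(len(Q),z,cv2.minAreaRect((Qt[:,:2]*1000).astype(np.float32)),Qt.mean(0))
E
```

```text
0.9999999999999999
[ -2.88944984   3.60175137 -24.89261281   0.         -61.50563583
 -75.41055016]
3.2083 [-2.83401851e+00  3.62028940e+00 -2.48772267e+01  5.04087245e-04
 -6.15056604e+01 -7.54031383e+01]
3818 0.04710214959859077 ((501.81011962890625, -200.06814575195312), (110.22496032714844, 54.45984649658203), 12.214346885681152) [ 0.48903096 -0.20276359  0.04709522]
```

View pics/w1.png

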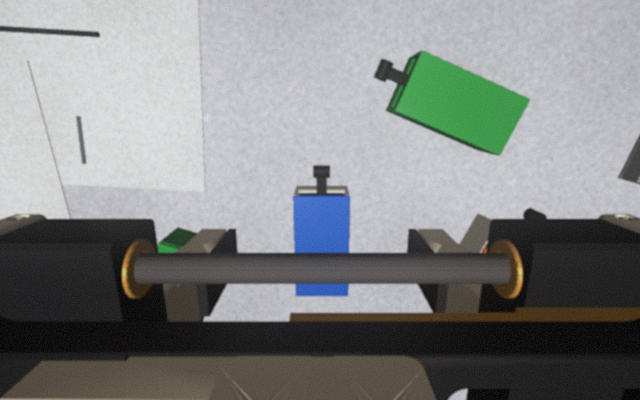

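The wrist view shows the grip bar at px (321,171) and the blue lid across columns 294–350. Both are aligned with the jaws. The green look-alike's grip is at (384,70).

Run:
```python
from h import *
z=np.load('w1.npz'); p,W=z['p'],z['W']
g=p.max(2)<75
m=np.zeros_like(g); m[160:182,308:336]=g[160:182,308:336]
Q=W[m]; print(len(Q),np.nanmedian(Q,0)); Q=Q[Q[:,2]>.045]; print(len(Q),Q.mean(0),Q[:,2].max())
vs,us=np.nonzero(m[160:178]); 
bar=m.copy(); print([(v,np.nonzero(m[v])[0][[0,-1]]) for v in range(160,182) if m[v].any()])
y=np.radians(12); b=np.array([.5017,-.2003,.021]); c,s=np.cos(y),np.sin(y)
print('pred',b+np.array([-.079*c,-.079*s,.024]))
for v,u in [(168,322),(172,322),(171,314),(171,329),(176,322)]: print(v,u,W[v,u])
bl=blue(p); print('lid front cols', [np.nonzero(bl[v])[0][[0,-1]] for v in (200,230,290)])
print('lid corners', W[198,295],W[198,348],W[292,297],W[292,347])
```

```text
182 [ 0.42582076 -0.21557481  0.04983341]
180 [ 0.42618613 -0.21578318  0.0496094 ] 0.052274931146058634
[(166, array([317, 317])), (167, array([314, 328])), (168, array([314, 328])), (169, array([315, 328])), (170, array([315, 328])), (171, array([315, 328])), (172, array([315, 328])), (173, array([315, 328])), (174, array([314, 328])), (175, array([315, 328])), (176, array([315, 327])), (177, array([317, 325])), (178, array([318, 325])), (179, array([318, 324])), (180, array([318, 324])), (181, array([318, 325]))]
pred [ 0.42442634 -0.21672502  0.045     ]
168 322 [ 0.42125693 -0.21607501  0.04981338]
172 322 [ 0.42502662 -0.21529018  0.04974709]
171 314 [ 0.42580325 -0.22290239  0.04879997]
171 329 [ 0.42270073 -0.20899654  0.04993114]
176 322 [ 0.42878619 -0.2145076   0.04986337]
lid front cols [array([294, 348]), array([295, 348]), array([296, 347])]
lid corners [ 0.45608689 -0.23576593  0.04716806] [ 0.44547025 -0.1851102   0.0474651 ] [ 0.55572083 -0.21490684  0.048771  ] [ 0.54541372 -0.1633414   0.04809563]
```

Run:
```python
from h import *
R=R_of(12); g=np.array([.4245,-.2160])
robot.move_gripper(0.4)
robot.goto([*g,.09],R)
robot.servo_line([*g,.029],speed=.1)
p,d,T,i,W=snap('wrist','w2')
print('pre',robot.read_force())
robot.move_gripper(0.0)
print(robot.read_t(),robot.read_grip_width()*88,robot.read_force(),robot.read_position())
```

```text
pre [ 0.14309089 -0.53882744  0.93009887]
6.0667 15.455209249234164 [1.31253455 0.43465596 3.14122673] [ 0.4247042  -0.21603489  0.02922195]
```

View pics/w2.png

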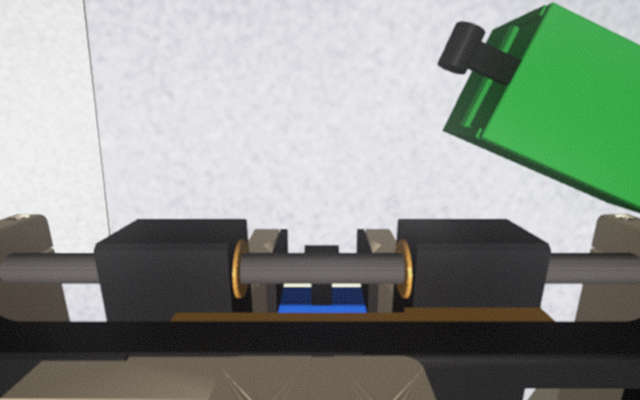

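```bash
cat > arc.py <<'E'
from h import *
def tcp_at(th,yaw=12.,g=np.array([.4247,-.2160,.045])):
    c,s=np.cos(np.radians(yaw)),np.sin(np.radians(yaw)); ex=np.array([c,s,0])
    hinge=g+.134*ex-np.array([0,0,.003])
    x=np.cos(th)*-.134+np.sin(th)*.003; z=np.sin(th)*.134+np.cos(th)*.003
    return hinge+x*ex+np.array([0,0,z-.016])
E
python3 - <<'E'
from arc import *
for th in np.arange(.1,1.96,.1):
    robot.servo_line(tcp_at(th),speed=.12)
    f=robot.read_force(); print(round(th,2),f.round(1),round(robot.read_t(),2),round(robot.read_grip_width()*88,1))
    if np.linalg.norm(f)>15: print('ABORT');break
p,d,T,i,W=snap('scene','s3'); snap('top','t3')
cv2.imwrite('pics/s3z.png',cv2.resize(p[80:260,160:440,::-1],None,fx=2.8,fy=2.8,interpolation=cv2.INTER_CUBIC))
E
```

```text
0.1 [-0.   0.4 -2.4] 6.33 15.6
0.2 [ 1.   0.  -2.1] 6.58 15.4
0.3 [ 0.9  0.4 -2. ] 6.84 15.4
0.4 [-0.3 -0.4 -1.6] 7.1 15.3
0.5 [ 0.3 -0.1 -2.9] 7.36 15.4
0.6 [-0.1 -0.8 -2.5] 7.62 15.5
0.7 [-0.  -0.8 -3.6] 7.88 15.7
0.8 [ 0.9 -1.1 -2.9] 8.13 15.5
0.9 [-1.1 -0.7 -2.4] 8.39 15.4
1.0 [-1.1 -0.2 -1.9] 8.65 15.7
1.1 [-1.3 -0.6  0.2] 8.91 15.7
1.2 [-1.8 -0.7  1.6] 9.17 15.6
1.3 [-1.2 -1.2  1.2] 9.43 15.5
1.4 [-0.8 -0.7  1.1] 9.68 15.5
1.5 [-1.6 -1.4  2.1] 9.94 15.3
1.6 [-2.1 -0.7  5.7] 10.2 15.4
1.7 [-0.3  1.   7. ] 10.46 15.4
1.8 [0.4 1.3 7.8] 10.72 15.3
1.9 [1.8 1.9 8.3] 10.97 15.1
```

View pics/s3z.png

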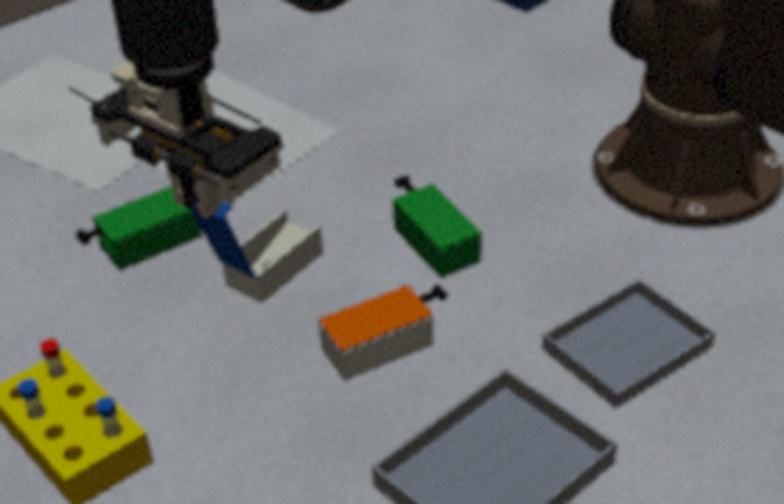

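The lid is swung past upright and the box hasn't moved. Now I'll release it and back away.

Run:
```python
from arc import *
robot.servo_line(tcp_at(2.0),speed=.12); print(robot.read_force())
robot.move_gripper(0.4); P=robot.read_position()
robot.servo_line(P+[0,0,.05],speed=.2)
R=R_of(12); robot.goto([.435,-.214,.25],R)
robot.move_gripper(1.0)
print(robot.read_t())
p,d,T,i,W=snap('wrist','w4'); np.savez('w4.npz',p=p,W=W)
p,d,T,i,W=snap('scene','s4'); p2,d2,T2,i2,W2=snap('top','t4'); np.savez('t4.npz',p=p2,W=W2)
a=cv2.resize(p[80:260,160:440,::-1],(392*2,504));cv2.imwrite('pics/s4z.png',a)
```

```text
[2.82311978 2.04275334 8.94919887]
14.1167
```

View pics/w4.png

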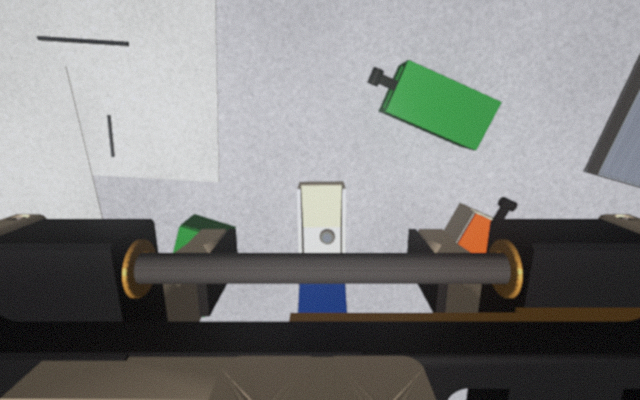

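View pics/s4z.png

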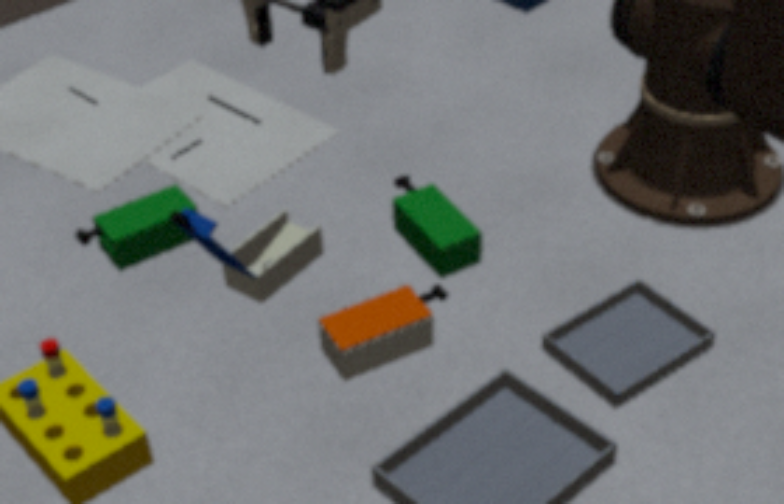

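View pics/t4.png

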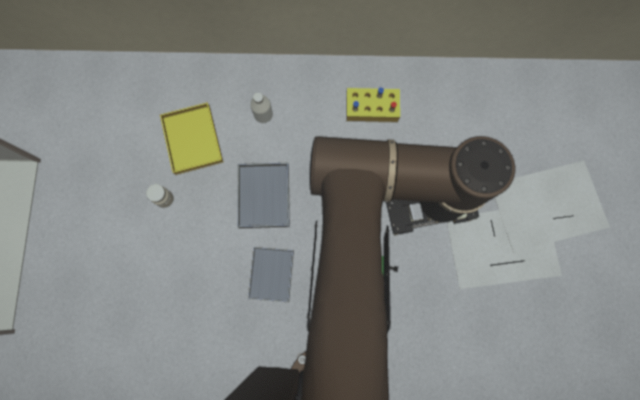

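The lid is fully back and staying there. The ball is visible at wrist px (327,236), and the box's front lip runs from (301,184) to (344,184). Next I'll check the box position and plan the rest.

Run:
```python
from h import *
z=np.load('w4.npz'); p,W=z['p'],z['W']
for v,u in [(186,303),(186,322),(186,342),(237,327),(220,300),(220,344),(215,322),(200,322)]: print(v,u,W[v,u].round(4),p[v,u])
# box wall edge cols: heights profile on row
for v in (195,215,235): print(v,[(u,round(float(W[v,u,2])*1000)) for u in range(294,352,2)])
h=W[...,2]; 
sub=W[170:250,285:360].reshape(-1,3); S=sub[(sub[:,2]>.036)&(sub[:,2]<.048)]
print(len(S),cv2.minAreaRect((S[:,:2]*1000).astype(np.float32)))
b=np.array([.5017,-.2003]); 
q0=robot.read_qpos()
t=np.array([.532,.200])
for yaw in (12,20,30,3,-10):
  for tilt in (0,30,42):
    R=R_of(yaw,tilt); ex=np.array([np.cos(np.radians(yaw)),np.sin(np.radians(yaw)),0])
    gp=np.array([*t,.1])+.07*ex; tcp=gp+.019*R[:,2]
    q=robot.ik(tcp,R); print(yaw,tilt,tcp.round(3),None if q is None else np.round(q))
```

```text
186 303 [ 0.4595 -0.2315  0.025 ] [207 210 192]
186 322 [ 0.4549 -0.2093  0.0243] [212 210 194]
186 342 [ 0.4493 -0.1862  0.0274] [125 125 112]
237 327 [ 0.5175 -0.1896  0.0237] [139 146 156]
220 300 [ 0.4962 -0.2269  0.0422] [206 210 210]
220 344 [ 0.4852 -0.1766  0.0429] [219 220 222]
215 322 [ 0.495  -0.2008  0.01  ] [219 220 203]
200 322 [ 0.4737 -0.2053  0.0174] [218 219 200]
195 [(294, -1), (296, 0), (298, 42), (300, 38), (302, 21), (304, 22), (306, 22), (308, 21), (310, 21), (312, 22), (314, 20), (316, 20), (318, 19), (320, 19), (322, 21), (324, 19), (326, 22), (328, 20), (330, 19), (332, 19), (334, 21), (336, 19), (338, 21), (340, 20), (342, 43), (344, 42), (346, 1), (348, 1), (350, 0)]
215 [(294, 1), (296, 1), (298, 41), (300, 42), (302, 12), (304, 11), (306, 12), (308, 11), (310, 10), (312, 10), (314, 11), (316, 10), (318, 11), (320, 11), (322, 10), (324, 11), (326, 11), (328, 10), (330, 9), (332, 11), (334, 10), (336, 11), (338, 11), (340, 12), (342, 42), (344, 43), (346, 0), (348, 0), (350, 0)]
235 [(294, 1), (296, 0), (298, 42), (300, 41), (302, 21), (304, 5), (306, 4), 
[... 290 characters left out ...]
2421875, 55.773075103759766), 11.79196548461914)
12 0 [0.6   0.215 0.081] [  37.   24.  -14.    0.  -51. -115.]
12 30 [0.61  0.217 0.084] None
12 42 [0.613 0.217 0.086] None
20 0 [0.598 0.224 0.081] [  38.   24.  -14.    0.  -51. -108.]
20 30 [0.607 0.227 0.084] None
20 42 [0.61  0.228 0.086] None
30 0 [0.593 0.235 0.081] [ 39.  24. -14.   0. -51. -99.]
30 30 [0.601 0.24  0.084] None
30 42 [0.604 0.241 0.086] None
3 0 [0.602 0.204 0.081] [  36.   24.  -15.    0.  -51. -123.]
3 30 [0.611 0.204 0.084] None
3 42 [0.615 0.204 0.086] [   0.   15.  -45. -171.  -11.   83.]
-10 0 [0.601 0.188 0.081] [  35.   23.  -16.    0.  -51. -135.]
-10 30 [0.61  0.186 0.084] None
-10 42 [0.613 0.186 0.086] None
```

Run:
```python
from h import *
t=np.array([.532,.200])
from scipy.spatial.transform import Rotation as Ro
for flip in (0,1):
 for tilt in (0,20,30,40):
  out=[]
  for yaw in range(-180,180,15):
    R=R_of(yaw,tilt); 
    if flip: R=R@np.diag([-1,-1,1.])
    ex=np.array([np.cos(np.radians(yaw)),np.sin(np.radians(yaw)),0])
    gp=np.array([*t,.11])+.05*ex; tcp=gp+.019*R[:,2]
    q=robot.ik(tcp,R); 
    if q is not None: out.append((yaw,np.round(q).astype(int).tolist()))
  print(flip,tilt,out)
```

```text
0 0 [(-180, [44, 14, -29, 0, -47, 46]), (-165, [43, 14, -29, 0, -47, 62]), (-150, [41, 14, -29, 0, -47, 79]), (-135, [40, 14, -29, 0, -47, 95]), (-120, [38, 15, -28, 0, -48, 112]), (-105, [37, 15, -26, 0, -48, 128]), (-90, [36, 16, -25, 0, -49, 144]), (-75, [35, 18, -23, 0, -49, 160]), (-45, [35, 20, -20, 0, -50, -170]), (-30, [36, 21, -19, 0, -51, -156]), (-15, [36, 21, -18, 0, -51, -141]), (0, [37, 22, -17, 0, -51, -127]), (15, [38, 22, -17, 0, -52, -113]), (30, [39, 22, -17, 0, -52, -99]), (45, [41, 22, -17, 0, -51, -86]), (60, [42, 21, -18, 0, -51, -72]), (75, [43, 20, -19, 0, -51, -58]), (90, [44, 19, -20, 0, -50, -44]), (105, [45, 18, -22, 0, -50, -30]), (120, [46, 17, -24, 0, -49, -16]), (135, [46, 16, -25, 0, -48, -1]), (150, [46, 15, -27, 0, -48, 14]), (165, [45, 14, -28, 0, -48, 30])]
0 20 [(-180, [35, 25, -10, -12, -72, 60]), (-165, [37, 25, -11, -8, -72, 71]), (-150, [39, 25, -13, -3, -71, 83]), (-135, [41, 25, -16, 2, -69, 93]), (-120, [43, 24, -19, 6, -66, 104]), (-105, [44, 23, -23, 12, -62, 114]), (-90, [45, 22, -27, 17, -57, 124]), (-75, [46, 20, -31, 22, -51, 134]),
[... 4237 characters left out ...]
7]), (165, [30, 29, -2, -21, -81, -127])]
1 40 [(-180, [30, 36, 4, -19, -94, -115]), (-165, [34, 37, 3, -12, -94, -105]), (-150, [38, 37, 0, -5, -93, -96]), (-135, [41, 36, -5, 2, -89, -87]), (-120, [45, 35, -11, 10, -84, -80]), (-105, [48, 33, -18, 17, -77, -73]), (-90, [51, 30, -26, 26, -70, -68]), (-75, [52, 27, -34, 36, -61, -64]), (-60, [52, 23, -43, 49, -53, -62]), (-45, [47, 19, -52, 67, -44, -62]), (45, [30, 12, -29, -44, -14, 145]), (60, [21, 14, -23, -52, -31, 169]), (90, [16, 21, -13, -49, -55, -167]), (105, [16, 24, -8, -45, -65, -158]), (120, [17, 27, -4, -41, -74, -150]), (135, [20, 30, 0, -36, -81, -142]), (150, [23, 33, 3, -31, -87, -133]), (165, [26, 35, 4, -25, -91, -124])]
```

```bash
cat >> h.py <<'E'
OFF=np.array([.003,0,-.012]) # TCP in box_mid frame (box axes)
def boxpose(mid,yaw,tilt=0):
    R=R_of(yaw,tilt); B=np.stack([-R[:,0],R[:,1],-R[:,2]],1) # box axes
    return np.asarray(mid)+B@OFF, R
E
python3 - <<'E'
from h import *
b=np.array([.5017,-.2003,.021])
p,R=boxpose(b,12); print(p)
robot.goto(p+[0,0,.09],R)
robot.servo_line(p,speed=.1); print(robot.read_force())
robot.move_gripper(0.0); print('w',robot.read_grip_width()*88,robot.read_force(),robot.read_t())
robot.servo_line(p+[0,0,.03],speed=.06); print('w',robot.read_grip_width()*88,robot.read_force(),robot.read_ft_torque(),robot.read_t())
pic,*_=snap('scene','s5'); cv2.imwrite('pics/s5z.png',cv2.resize(pic[80:260,160:440,::-1],(784,504)))
snap('wrist','w5')
# plan check
t=np.array([.532,.200]); 
yaw=120; ex=np.array([np.cos(np.radians(yaw)),np.sin(np.radians(yaw)),0])
for tilt in (0,10,20,30,40,43):
    P,R=boxpose(np.array([*t,.085])+.075*ex,yaw,tilt); q=robot.ik(P,R); print(tilt,P.round(3),None if q is None else np.round(q))
E
```

```text
[ 0.50463444 -0.19967626  0.009     ]
[ 0.44705249 -0.00273833  0.60063889]
w 56.18908156735415 [-0.61290728  0.44551775  1.55636403] 16.6417
w 55.94375417043644 [-0.19166711  0.44884335 -4.17267449] [ 0.02840948 -0.08452738 -0.0786044 ] 17.2917
0 [0.493 0.268 0.073] [ 48.  18. -25.   0. -47. -18.]
10 [0.492 0.269 0.074] [ 41.  19. -19. -13. -50.  -3.]
20 [0.491 0.271 0.075] [ 34.  21. -14. -24. -56.  10.]
30 [0.49  0.272 0.076] [ 26.  24.  -9. -34. -63.  21.]
40 [0.489 0.274 0.078] [ 19.  28.  -6. -42. -71.  30.]
43 [0.489 0.274 0.078] [ 18.  29.  -5. -44. -73.  32.]
```

View pics/s5z.png

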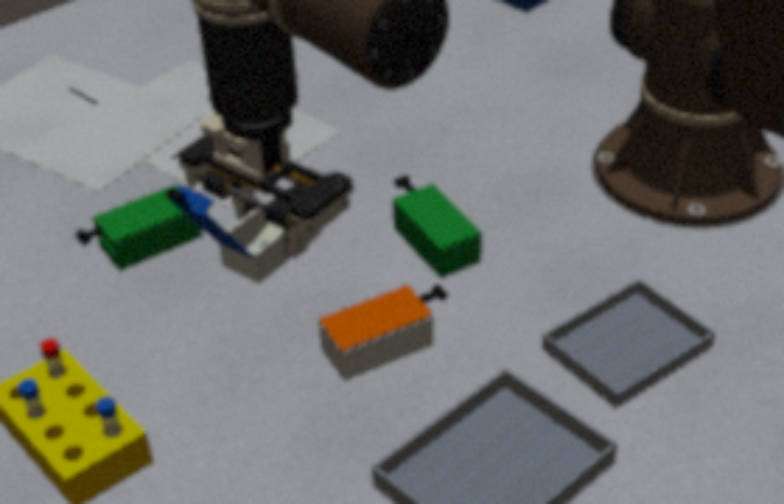

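View pics/w5.png

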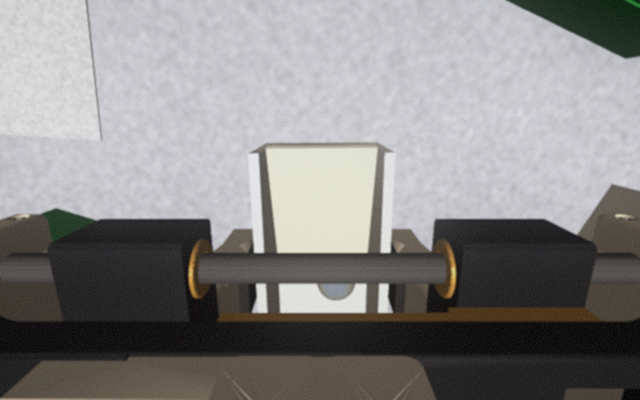

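```bash
cat > pour.py <<'E'
from h import *
t=np.array([.532,.200]); YAW=120; ex=np.array([np.cos(np.radians(YAW)),np.sin(np.radians(YAW)),0])
M=np.array([*t,.085])+.075*ex; B0=np.array([.5017,-.2003,.021])
def transit(a,ya,b,yb,n=6,speed=.14):
    for k in range(1,n+1):
        f=k/n; P,R=boxpose(a+(b-a)*f,ya+(yb-ya)*f); robot.servo_line(P,R,speed=speed)
def tilt(a,b,step=4,dt=.3):
    n=int(np.ceil(abs(b-a)/step))
    for x in np.linspace(a,b,n+1)[1:]:
        P,R=boxpose(M,YAW,x); d=np.linalg.norm(P-robot.read_position()); robot.servo_line(P,R,speed=max(d,.0008)/dt)
E
python3 - <<'E'
from pour import *
P,R=boxpose([*B0[:2],.16],12); robot.servo_line(P,R,speed=.12)
transit(np.array([*B0[:2],.16]),12,np.array([*M[:2],.16]),YAW)
P,R=boxpose(M,YAW); robot.servo_line(P,R,speed=.08)
print(robot.read_t(),robot.read_position(),P,robot.read_force(),robot.read_grip_width()*88)
p,*_=snap('scene','s6'); cv2.imwrite('pics/s6z.png',cv2.resize(p[60:300,200:520,::-1],(800,600)))
E
```

```text
23.7667 [0.49334235 0.26787345 0.07351755] [0.493      0.26754998 0.073     ] [ 0.2918967  -0.24128669 -3.96798808] 55.837115242367716
```

View pics/s6z.png

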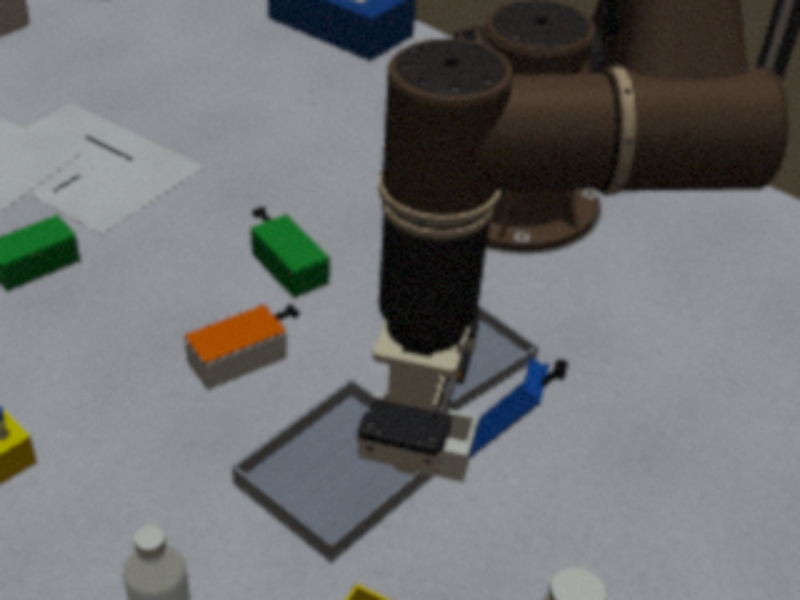

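Run:
```python
from pour import *
tilt(0,41); print(robot.read_t(),robot.read_force(),robot.read_grip_width()*88)
robot.dwell(1.2)
p,*_=snap('scene','s7'); cv2.imwrite('pics/s7z.png',cv2.resize(p[60:300,200:520,::-1],(800,600)))
p,*_=snap('wrist','w7'); snap('top','t7')
print(robot.read_t())
```

```text
27.6667 [ 0.52301004 -0.20709379 -3.47554489] 56.36635763308683
29.0167
```

View pics/s7z.png

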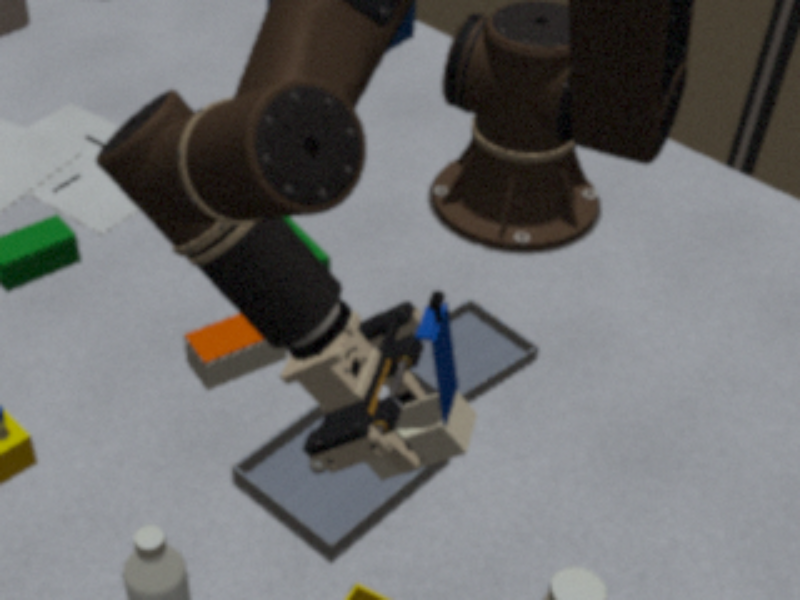

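View pics/w7.png

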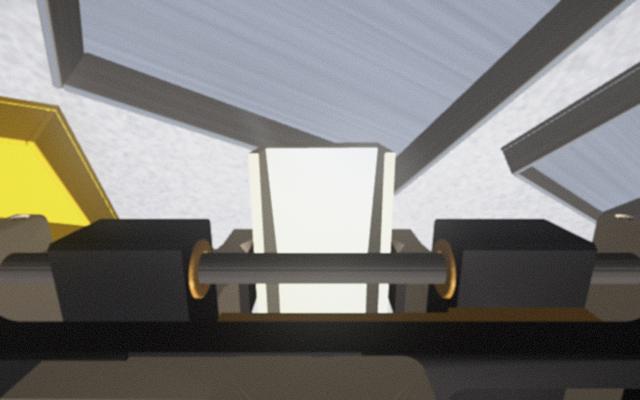

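At the tilt, the visible ramp and floor of the box are empty in the wrist view (rows 150–310). The gripper blocks the view of the tray, so I'll look for the ball in the top view next.

Run:
```python
from pour import *
a=cv2.imread('pics/t7.png'); cv2.imwrite('pics/t7z.png',cv2.resize(a[130:290,200:440],None,fx=3,fy=3,interpolation=cv2.INTER_CUBIC))
```

```text
(no output)
```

View pics/t7z.png

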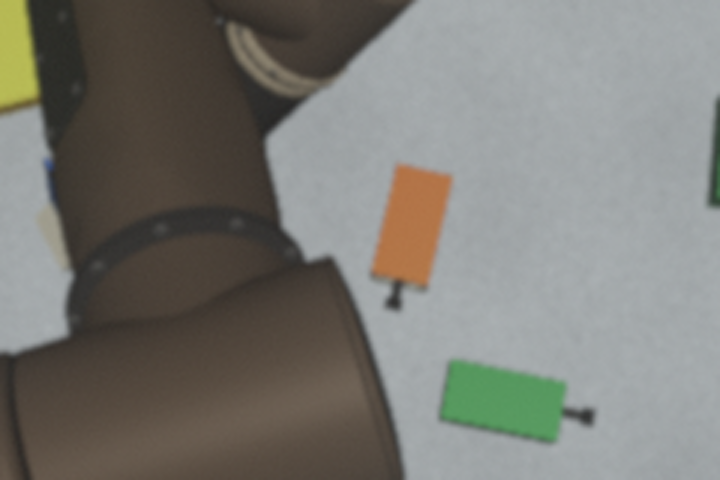

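The arm hides the tray in the top view too. I'll level the box, raise it and look again.

Run:
```python
from pour import *
tilt(41,0,dt=.2)
H=M.copy(); H[2]=.18; P,R=boxpose(H,YAW); robot.servo_line(P,R,speed=.12)
p,*_=snap('wrist','w8')
p,*_=snap('scene','s8'); cv2.imwrite('pics/s8z.png',cv2.resize(p[60:300,200:520,::-1],(800,600)))
print(robot.read_t())
```

```text
33.0583
```

View pics/w8.png

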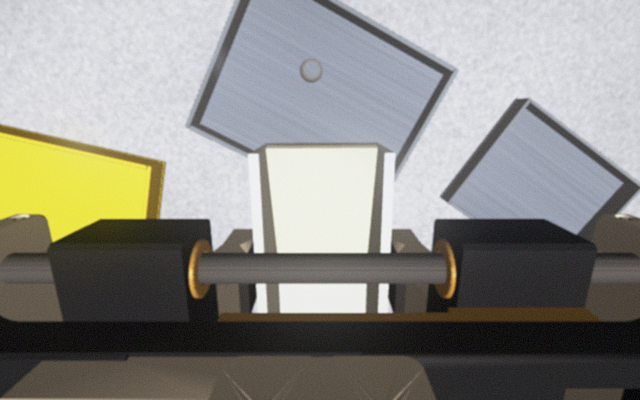

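View pics/s8z.png

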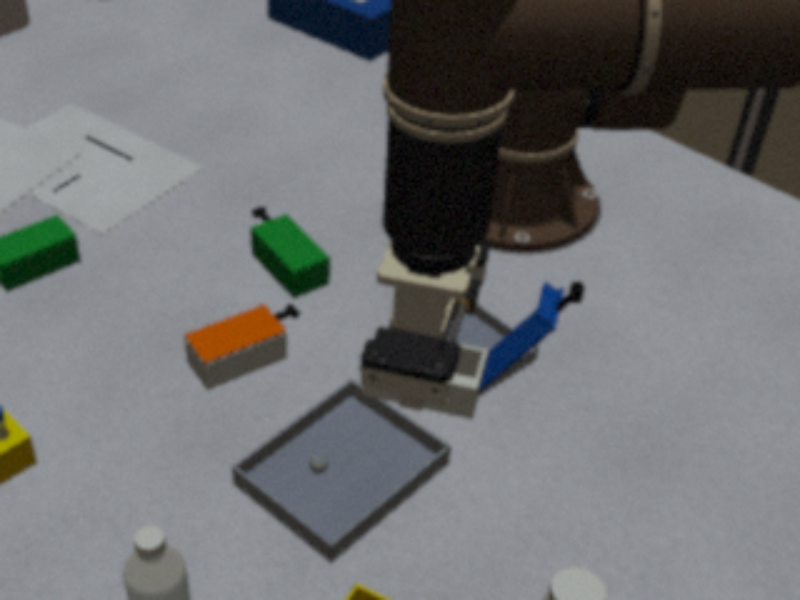

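The ball is in the tray, at wrist px (311,70) and zoomed scene px (318,462), and the lid is still open. I'll return the box to its old place.

Run:
```python
from pour import *
H=M.copy(); H[2]=.18; B=B0.copy(); B[2]=.18
transit(H,YAW,B,12)
for z,s in ((.04,.12),(.025,.04)):
    P,R=boxpose([*B0[:2],z],12); robot.servo_line(P,R,speed=s)
f0=robot.read_force()[2]; print(f0)
for z in np.arange(.0235,.0185,-.0007):
    P,R=boxpose([*B0[:2],z],12); robot.servo_line(P,R,speed=.015)
    f=robot.read_force()[2]; print(round(z,4),round(f,2))
    if f-f0>3.0: break
p,*_=snap('scene','s9'); 
robot.move_gripper(1.0); robot.dwell(.2)
P=robot.read_position(); robot.servo_line(P+[0,0,.12],speed=.12)
print(robot.read_t())
robot.goto([.435,-.214,.25],R_of(12)); 
snap('wrist','w10'); 
robot.goto([.2,-.45,.3],R_of(12)) if robot.ik([.2,-.45,.3],R_of(12)) is not None else print('no')
robot.dwell(.3)
p,*_=snap('scene','s10'); cv2.imwrite('pics/s10z.png',cv2.resize(p[60:300,120:440,::-1],(800,600)))
p,d,T,i,W=snap('top','t10'); np.savez('t10.npz',p=p,W=W); cv2.imwrite('pics/t10z.png',cv2.resize(p[130:290,200:460,::-1],None,fx=3,fy=3,interpolation=cv2.INTER_CUBIC))
print(robot.read_t(),robot.read_force())
```

```text
-3.6521394199846084
0.0235 -4.2
0.0228 -3.5
0.0221 -3.28
0.0214 -4.12
0.0207 3.61
42.5333
44.875 [ 0.56953459 -0.52833978  0.78898224]
```

View pics/s10z.png

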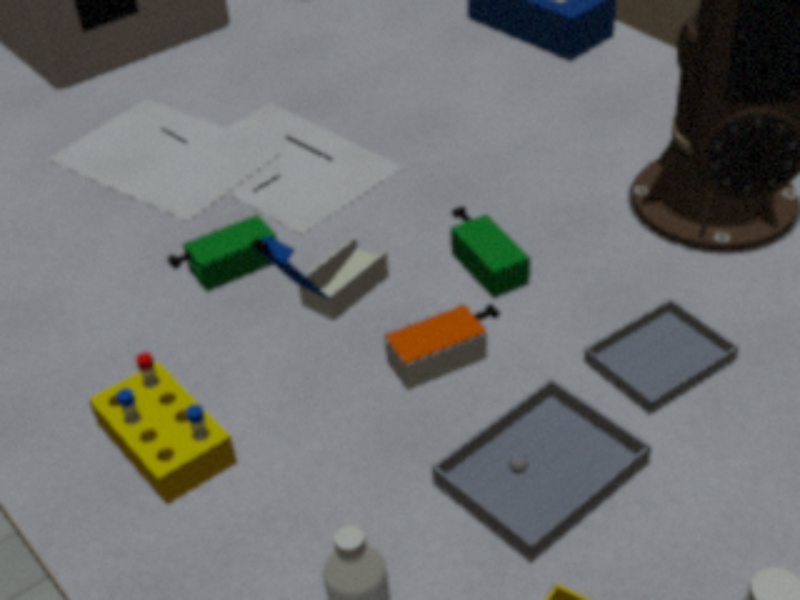

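View pics/t10z.png

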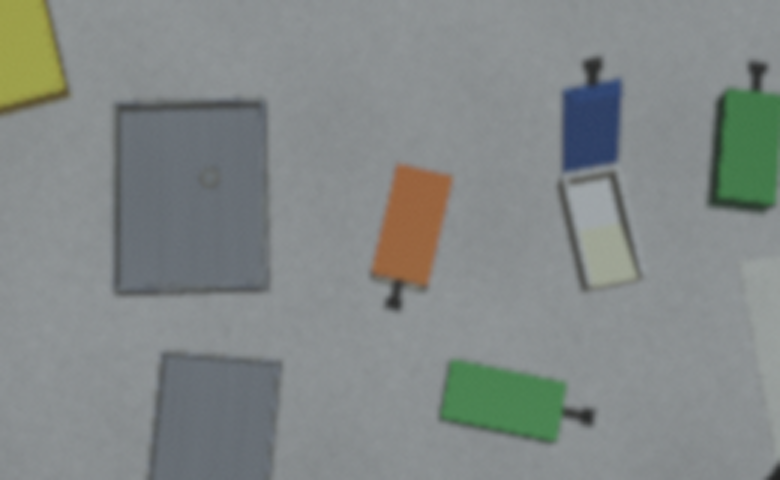

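View pics/w10.png

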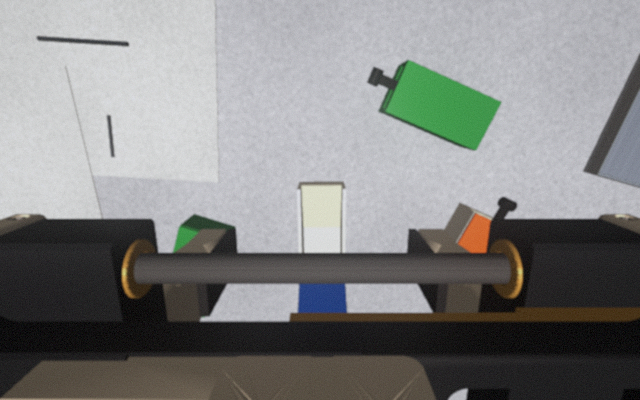

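The box is upright in its old place, empty, with the lid open. The ball is in the tray at top-zoom px (208,177), the orange box hasn't moved, and the robot is clear of everything.

```bash
python3 -c "
from rig import robot
robot.job_done(); print(robot.read_t())"
```

```text
the job is handed in; nothing more can be done
the job is handed in; nothing more can be done
```

The job is done and handed in, at about 45 s on the robot's clock. I swung the blue lid back by its grip until it snapped over and stayed open. I then carried the box to the large steel tray, tipped its front 41° over the tray so the ball rolled out, and stood the box back in its original place.

**Last checks:**
- **Ball:** it is lying in the tray, well inside the walls, in both the scene and top views.
- **Box:** it is upright, clear of the tray and empty where the cameras can see, with its lid still fully back.
- **Other objects:** the orange-lidded box and both green boxes look unmoved in the pictures.
- **Robot:** it is clear of everything, and the highest force I read was about 9 N, while swinging the lid. I only read forces between moves, so a brief higher peak could have been missed.

No check failed. My position estimates from the three cameras agreed to within about 2 mm. The one thing I could not see was the ball leaving the box, because the arm blocked the view. I confirmed it was in the tray after levelling the box again.

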